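# Nest the sorting cups in their bay and press its label holder home behind the shelf lip

### The arm

A 6-joint arm with a two-finger parallel gripper is mounted at the origin on a cart in front of the work surface, level with it; the furniture and walls round the work are solid. World frame = base frame: x ahead of the robot, y to its left, z up, the work surface at z = 0. Lengths are in mm, angles in rad, forces in N, time in s.
With the tool pointing down it reaches from about 350 to 975 mm from the base axis. Payload 7.1 kg.
Tool frame: the origin (TCP) lies midway between the tips of the shut fingers; the grasp point (between the pads) lies 19 mm behind it (ctrl.grasp_offset is the distance from the TCP to the grasp point, in mm); z points along the fingers, y is the line along which they close (so a half turn about z gives the same grasp; the last joint's range is limited). The gripper opens to 88 mm and grips with 3 to 60 N. Pads are 20 mm wide; open, the fingers measure 115 mm over their backs; the gripper's body (75 mm by 178 mm) begins 61 mm behind the grasp point.
Start: joints at [-1.289, 0.423, 1.63, -0, 1.089, -0.019], TCP at [185.196, -596.915, 222.675] pointing down, gripper open.
Joint ranges: [-3, 3], [-0.9, 2.11], [0.09, 2.58], [-1.31, 4.45], [0.11, 2.69], [-2.54, 2.54]. Speed limits (rad/s): [2.39, 2.39, 3.01, 3.14, 3.14, 3.14].

### API

Orientations are given as a rotation vector (axis times angle).
In Python, from workcell import sensors, viewer, ctrl gives the robot as it stands. The module is installed in compiled form; this text tells all that it offers.
- The arm moves only by the shell command python3 -m handwheel 'ROWS'. ROWS is JSON, a list of rows, each a list of 7 numbers: the shift along the tool's x, y, z in mm, then the turn, a rotation vector about the tool's x, y, z in rad, then the closure, from 0 (fully open) to 1 (shut). In form: [[x, y, z, rx, ry, rz, jaw], ...]. A call has 1 to 10 rows; each row shifts and turns the commanded pose from where the row before left it, along the tool's axes as they then stand; what a row does not reach is not made up. A row lasts 1/8 s, in which the tool goes at most 62.5 mm and 10.7 degrees, less where a joint would pass 70% of its speed; a pose out of reach is approached as far as the arm can. A call is refused whole if a number of a shift passes 62.5 or a number of a turn 0.188, either way. A call with a gripper value outside its range is refused whole. The fingers move at their own pace and stop on an object; the grip force is fixed at half the most. Time passes only in rows, so rows that do not move let the fingers close. It gives the time, the measured TCP pose, the force, the opening and the grip force at its end, in the units of the state.
- sensors.get_obs(): the state, without advancing time (a new reading comes with each control period).
- viewer.get_image(name): name is "scene" or "top" or "wrist"; returns a dict with "frame" (400x640x3 uint8, blue, green, red), "fov_y" (degrees; the focal length in pixels is half the picture's height over the tangent of half this angle, whatever the lens; pixels are square), "cx", "cy" (the principal point, pixels), "R" (3x3) and "t" (3): a world point X has camera coordinates R X + t. Camera axes: x right, y down, z forward; pixel columns grow to the right and rows downward; lengths in mm; the calibration is good to about 2 mm. A picture is of the moment at which its call begins. There is no depth.
- ctrl.close_job(): hands the job in; it is judged then, once.
The state is a dict: "t": time; "qpos": joint angles; "qvel": joint speeds; "joint_torque": joint torques, N m; "ee_pos": TCP position; "orientation": TCP orientation; "ft_force": force on the tool from outside, world axes, zero at the start; "moment": the same for the moment, N m; "width": finger opening in mm; "grasp_force": force on a finger pad.
Only numpy, scipy, OpenCV 4.12 (cv2) and the standard library are available. Lean on these libraries where they do the work, as an engineer would, in place of code of your own. Each camera call takes 0.05 s, during which the arm holds its last target. There are 200 camera calls.

### The job

Put the sorting cups away on the little grey shelf: nest the medium cup in the large one that already stands there, and the small cup in the medium one, all sitting flat. Then take the label holder out of the wooden stand, push its tongue down behind the shelf's front lip in the middle of the cups' bay, card facing out like the neighbouring one, past the spring until its foot sits all the way down on the lip, and finish still holding it firmly pressed down there, without letting go. Leave the tins on the shelf and the tape roll where they are.

Things in the scene. Friction and masses are not known exactly. Their poses are not given: they have to be found in the camera images.
- shelf: Fixed low grey metal shelf, 150 deep (x) x 240 wide (y) mm; origin: centre of its underside; x points to its back, y to its left. Deck top at 40 mm; front lip 3 mm thick, top at 54 mm; behind the lip an open label channel 9.5 wide, 21 deep, with a rear wall as high as the lip; back upstand to 92 mm. Cups' bay: left (+y). In the right bay: two tins, and a label holder already fitted before them.
- label_slot (a point): Where holder_foot must come: mid cups' bay (60 mm to +y of the shelf's middle), at the lip's top edge, 3.5 mm behind the lip's back face; axes as the shelf's. A sloping sprung leaf 40 mm wide in the channel, its nose 9.5 mm below the lip's top, leaves 4.9 mm to the lip and yields (1 N per mm) to the holder's bead: pushing in takes up to about 8 N, then the holder snaps past and sits on the lip.
- cup_bay (a point): Middle of the cups' bay, on the deck surface, 82 mm behind the back face of the lip; axes as the shelf's.
- cup_large_center (a point): Centre (half-way up) of the large aluminium sorting cup, standing open side up in the cups' bay: 82 mm across the rim, 72 mm across the foot, 40 mm high, wall 3 mm, solid base 10 mm thick; inside 66 mm wide at its floor. z is up its axis.
- cup_medium_center (a point): Centre (half-way up) of the medium aluminium cup, standing mouth up on the table: 58 mm across the rim (top 3 mm, 1.5 mm proud of the wall), 51 across the foot, 45 high, wall 3, base 10 thick, inside 45 wide at its floor; about 100 g. Seated in the large cup, its rim stands 15 mm above that cup's rim and its centre 12.5 mm above that cup's centre.
- cup_small_center (a point): Centre (half-way up) of the small aluminium cup, standing mouth up on the table: 38 mm across the rim (top 3 mm, 1.5 mm proud of the wall), 31 across the foot, 50 high, base 10 thick; about 60 g. Seated in the medium cup, its rim stands 15 mm above that cup's rim and its centre 12.5 mm above that cup's centre.
- cup_large: The large cup; origin at the centre of its underside.
- cup_medium: The medium cup; origin at the centre of its underside.
- cup_small: The small cup; origin at the centre of its underside.
- holder_center (a point): Grip point: middle of the grey plastic label holder's upright plate, 26 mm above its foot's underside. Plate 60 wide (y), 9 thick (x), top 49 mm above the foot's underside, blank white card on its front (-x). Foot flange 13 thick, 4 high; below it a tongue 2.4 thick ending in a round bead 7 thick, 18.5 deep in all. About 35 g. Starts upright in the stand, foot on its top.
- holder_foot (a point): Centre of the underside of the holder's foot flange, which sits on the lip when the holder is home; axes as the holder's (x from its card face to its back, z up).
- holder_face (a point): Centre of the holder's front (card) face, 4.5 mm in front of the plate's middle.
- label_holder: The label holder; origin at holder_foot.
- card_stand: Fixed wooden card stand 44.5 x 86 mm, 26 mm high, with a groove 9.5 mm wide along its y axis in which the label holder's tongue stands loosely; origin at the centre of its underside.
- paste_tin: Round white tin, 48 mm across, 22 mm high, in the shelf's right bay; leave it.
- small_tin: Round white tin, 38 mm across, 22 mm high, in the shelf's right bay; leave it.
- tape_roll: Roll of amber tape, 46 mm across, 25 mm high, on the table; leave it.
Things that resemble listed ones, but are neither listed nor needed, are in the scene too. What is shaped like the cup_medium but red is not meant. What is shaped like the cup_small but green is not meant.

How it is judged (in metres and radians):
On the way, in this order (a step that is already met when the one before it is completed fails the run):
1. the medium cup sits in the large one and the small cup in the medium one, in the cups' bay, and the robot has let go of them (horizontal distance between cup_medium_center and cup_large_center below 0.012 m and z of cup_medium_center in the frame of cup_large_center between 0.0095 and 0.0155 m and horizontal distance between cup_small_center and cup_medium_center below 0.012 m and z of cup_small_center in the frame of cup_medium_center between 0.0095 and 0.0155 m and angle between each of cup_large_center, cup_medium_center, cup_small_center's own z axis and vertical below 0.08 rad and horizontal distance between cup_large_center and cup_bay below 0.03 m and z of cup_large_center in the frame of cup_bay between 0.015 and 0.025 m and contact force between the arm and cup_large below 0.3 N and contact force between the arm and cup_medium below 0.3 N and contact force between the arm and cup_small below 0.3 N), for 0.2 s.
2. the label holder is down on the lip in the middle of the cups' bay and pressed there (x of holder_foot in the frame of label_slot between -0.004 and 0.004 m and y of holder_foot in the frame of label_slot between -0.012 and 0.012 m and z of holder_foot in the frame of label_slot between -0.003 and 0.002 m and angle between the z axis of holder_foot and the z axis of label_slot, either way round below 0.1 rad and angle between the x axis of holder_foot and the x axis of label_slot, either way round below 0.12 rad and x of holder_face in the frame of label_slot below 0 m and contact force between label_holder and shelf above 4 N and contact force between the fingers and label_holder above 3 N), for 0.2 s.
At the end, for the whole second after the job is handed in: Cups nested upright in their bay (centred within 12 mm, seated within 3 mm) and untouched; holder upright, card out, foot within 2 mm of the lip's top, 12 mm along and 4 mm across the slot; fingers bear on it (over 3 N), pressing it on the shelf with over 4 N (all of step 1 and all of step 2); the arm keeps its last pose, push and grip.
It fails at once if the larger paste tin is moved more than 20 mm (distance of paste_tin from where it was at the start of the episode above 0.02 m).
It fails at once if the small tin is moved more than 20 mm (distance of small_tin from where it was at the start of the episode above 0.02 m).
It fails at once if the tape roll is moved more than 20 mm (distance of tape_roll from where it was at the start of the episode above 0.02 m).
It also fails if it takes over 72 s, if anything falls off the work surface, if the arm or the gripper's body presses on something with over 40 N, if the wrist force passes 120 N, or if a joint passes its speed limit or range.

## Working session

There is one attempt and no reset: what is moved stays moved. The work goes in short steps, Python scripts to look and compute and a shell command to move; the robot and the scene stay as the last step left them, time stands still between calls to the robot, and variables do not carry over. Pictures are saved under pics/ and viewed, at most 10 in all, crops included, and the job is handed in when it is done.

```bash
mkdir -p pics; cat > h.py <<'E'
import numpy as np, cv2
from workcell import sensors, viewer, ctrl
def get(n,f=None):
    d=viewer.get_image(n)
    if f: cv2.imwrite('pics/'+f,d['frame'])
    np.save('pics/%s_cal.npy'%n,{k:d[k] for k in('fov_y','cx','cy','R','t')},allow_pickle=True)
    return d
def cal(n): return np.load('pics/%s_cal.npy'%n,allow_pickle=True).item()
def ray(d,u,v,z):
    f=200/np.tan(np.radians(d['fov_y'])/2); R=np.array(d['R']);t=np.array(d['t'])
    c=-R.T@t; r=R.T@np.array([(u-d['cx'])/f,(v-d['cy'])/f,1]); return c+r*(z-c[2])/r[2]
def proj(d,X):
    f=200/np.tan(np.radians(d['fov_y'])/2); p=np.array(d['R'])@np.array(X)+np.array(d['t'])
    return p[0]/p[2]*f+d['cx'],p[1]/p[2]*f+d['cy']
E
python3 - <<'E'
from h import *
a=get('scene','s0.png');b=get('top','t0.png')
for d in(a,b): print(d['fov_y'],d['cx'],d['cy'],-np.array(d['R']).T@d['t'],np.array(d['R'])[2])
print(sensors.get_obs())
E
```

```text
54.102869521766024 320.7104394559338 205.33197948783084 [ 214.28712923  695.8816141  1036.40944863] [ 0.23422336 -0.53233267 -0.81348715]
54.00533556401195 317.8963307794912 198.65546213829958 [ 302.35399375   91.30363631 1096.82120867] [ 0.17911295 -0.01317219 -0.98374033]
{'t': 0.1, 'qpos': array([-1.28897481e+00,  4.23768667e-01,  1.63058466e+00, -6.20510510e-06,
        1.08862530e+00, -1.90051053e-02]), 'qvel': array([-0.00060731, -0.00251351, -0.00105785,  0.00203007,  0.00050076,
        0.00076681]), 'joint_torque': array([-4.10071925e-04, -5.45613563e+01, -2.74324590e+01,  6.45046681e-02,
        1.88161799e-02, -4.94146991e-05]), 'ee_pos': array([ 185.07517597, -596.44843413,  221.98815051]), 'orientation': array([-3.10476317e+00, -4.70556254e-01,  2.93692733e-04]), 'ft_force': array([-0.02587028,  0.02956488, -0.47511343]), 'moment': array([ 0.03354423, -0.00312473,  0.01511905]), 'grasp_force': 0.0, 'width': 87.57639202570873}
```

View pics/s0.png

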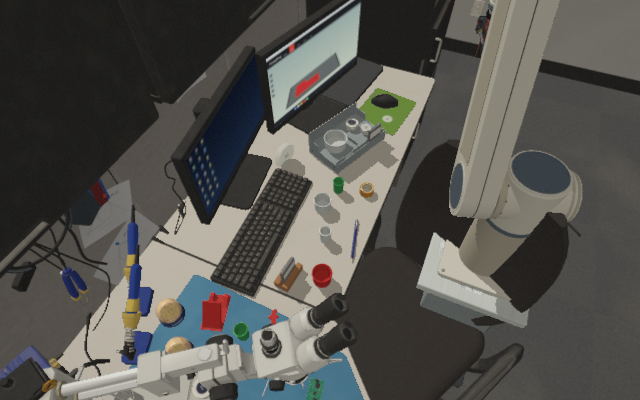

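View pics/t0.png

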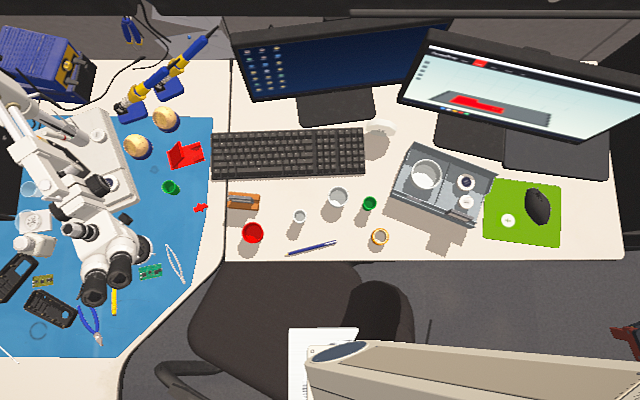

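```bash
python3 - <<'E'
from h import *
a=cv2.imread('pics/t0.png')[150:260,220:380]; b=cv2.imread('pics/t0.png')[135:245,380:500]
cv2.imwrite('pics/c1.png',np.vstack([cv2.resize(a,(640,440),interpolation=cv2.INTER_CUBIC)[:300]]) if 0 else cv2.resize(a,(800,550),interpolation=cv2.INTER_CUBIC))
cv2.imwrite('pics/c2.png',cv2.resize(b,(600,550),interpolation=cv2.INTER_CUBIC))
E
```

```text
(no output)
```

View pics/c1.png

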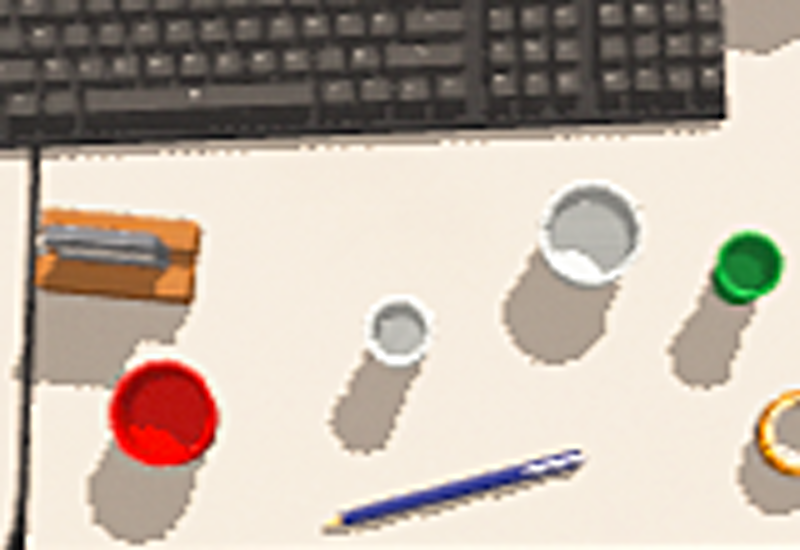

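View pics/c2.png

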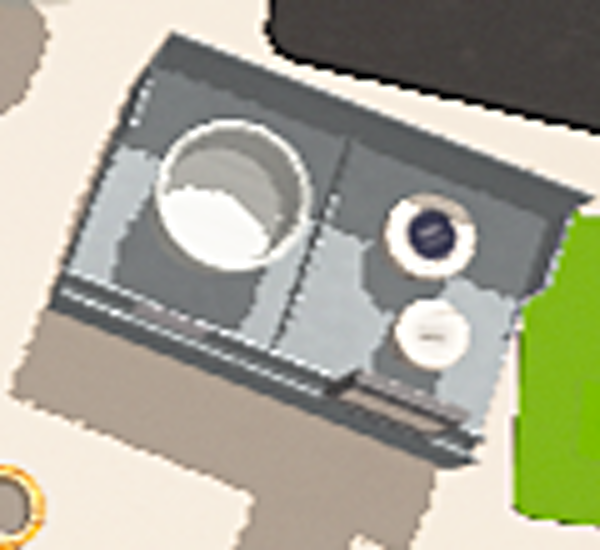

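The medium cup is the grey one at (338,197). The red one of the same shape at (253,232) is ruled out. The small cup is the grey one at (300,216), and the green one at (369,204) is ruled out. The crop confirms both colours. The holder stands in the wooden stand at about (241,199). The large cup is in the shelf's left bay at about (427,174).

```bash
python3 - <<'E'
from h import *
from scipy.optimize import least_squares
d=cal('top')
c1=lambda x,y,z: ray(d,219.6+x/5,149.6+y/5,z)
c2=lambda x,y:(379.6+x/5,134.6+y/5)
print('med',c1(590,234,45)); print('medwidth',np.linalg.norm(c1(541,234,45)-c1(640,234,45)))
print('small',c1(398,331,50),np.linalg.norm(c1(366,331,50)-c1(430,331,50)))
print('tape',c1(800,432,25))
print('stand R corners',c1(200,226,26),c1(192,303,26),'L',c1(46,209,26),c1(38,287,26))
print('holder top z=75',c1(46,238,71),c1(165,250,71))
big=c2(233,195); print('large',ray(d,*big,80))
obs=[((75,120,92),(172,33)),((75,-120,92),(590,200)),((-75,120,54),(52,298)),((-75,-120,54),(478,455)),]
def fun(p):
    r=[]
    for (x,y,z),c in obs:
        X=[p[0]+np.cos(p[2])*x-np.sin(p[2])*y,p[1]+np.sin(p[2])*x+np.cos(p[2])*y,z]
        r+=list(np.array(proj(d,X))-c2(*c))
    return r
s=least_squares(fun,[480,-150,-.3]);print('shelf',s.x,np.round(s.fun,1))
p=s.x; T=lambda x,y:[p[0]+np.cos(p[2])*x-np.sin(p[2])*y,p[1]+np.sin(p[2])*x+np.cos(p[2])*y]
print('bay',T(-72+82,60),'slot',T(-72+3.5,60))
E
```

```text
med [499.98188609  23.41714453  45.        ]
medwidth 54.07053470093623
small [446.23312787 127.77768599  50.        ] 34.39214162136219
tape [393.29153654 -91.26706238  25.        ]
stand R corners [508.60090839 238.5921446   26.        ] [465.43267115 242.0507435   26.        ] L [518.41419779 324.10993368  26.        ] [474.59298765 326.93873714  26.        ]
holder top z=75 [493.65144413 313.76608121  71.        ] [487.02458485 250.63827885  71.        ]
large [ 554.85495112 -212.27457031   80.        ]
shelf [ 5.28026180e+02 -2.60353442e+02 -3.91231704e-01] [-1.  -0.6  0.5 -1.   0.9 -0.2 -0.4  1.8]
bay [np.float64(560.1502216880101), np.float64(-208.70031094054656)] slot [np.float64(487.5816755001712), np.float64(-178.76611470641512)]
```

```bash
cat >> h.py <<'E'
from scipy.spatial.transform import Rotation as Ro
def plan(x,y,z,close=None):
    """tool-frame shift to world TCP xyz; close = world angle (rad) of closing line"""
    o=sensors.get_obs(); M=Ro.from_rotvec(o['orientation']).as_matrix()
    s=M.T@(np.array([x,y,z])-o['ee_pos']); print('tcp',o['ee_pos'].round(1),'shift tool',s.round(1),'w',round(o['width'],1),'j',o['qpos'].round(2),'F',o['ft_force'].round(1),'t',round(o['t'],1))
    if close is not None:
        a=np.arctan2(M[1,1],M[0,1]); dl=(close-a+np.pi/2)%np.pi-np.pi/2
        print('closing now',round(a,3),'rz needed',round(-dl,3),'(or pi off)')
    # levelling: rotation to point straight down
    zt=M.T@np.array([0,0,-1]); print('tilt rx,ry',(-zt[1]).round(4),(zt[0]).round(4))
E
python3 -c "
from h import *
plan(480,60,250,np.pi/2)"
```

```text
tcp [ 185.1 -596.4  222. ] shift tool [ 476.2 -539.6  -27.3] w 87.6 j [-1.29  0.42  1.63 -0.    1.09 -0.02] F [-0.   0.  -0.5] t 0.1
closing now -1.27 rz needed 0.301 (or pi off)
tilt rx,ry -0.0014 -0.0
```

```bash
python3 -m handwheel '[[48,-54,-3,0,0,0,0],[48,-54,-3,0,0,0,0],[48,-54,-3,0,0,0,0],[48,-54,-3,0,0,0,0],[48,-54,-3,0,0,0,0],[48,-54,-3,0,0,0,0],[48,-54,-3,0,0,0,0],[48,-54,-3,0,0,0,0],[48,-54,-3,0,0,0,0],[48,-54,-1,0,0,0,0]]'; python3 -c "
from h import *
plan(480,60,250,np.pi/2)"
```

```text
t: 1.35
ee_pos: [443.7, -26.1, 247.1]
orientation: [3.106, 0.471, 0.001]
ft_force: [0.8, -0.8, 0.5]
width: 87.6
grasp_force: 0.0
tcp [443.7 -26.1 247.1] shift tool [ 60.2 -71.5  -2.9] w 87.6 j [-0.09  0.12  1.99 -0.    1.03  1.18] F [ 0.8 -0.8  0.5] t 1.4
closing now -1.27 rz needed 0.301 (or pi off)
tilt rx,ry 0.0004 -0.0005
```

```bash
python3 -m handwheel '[[30,-36,0,0,0,0,0],[30,-36,0,0,0,0,0],[0,0,0,0,0,0.15,0],[0,0,0,0,0,0.15,0],[0,0,0,0,0,0,0],[0,0,0,0,0,0,0]]'; python3 -c "
from h import *
plan(500,23,100,np.pi/2)
get('wrist','w1.png')"
```

```text
t: 2.1
ee_pos: [479.0, 58.2, 246.8]
orientation: [3.142, 0.005, -0.0]
ft_force: [0.0, 0.3, 0.3]
width: 87.8
grasp_force: 0.0
tcp [479.   58.2 246.8] shift tool [ 20.9  35.3 146.8] w 87.8 j [0.1  0.18 1.91 0.   1.05 1.66] F [0.  0.3 0.3] t 2.1
closing now -1.567 rz needed 0.003 (or pi off)
tilt rx,ry 0.0 0.0002
```

View pics/w1.png

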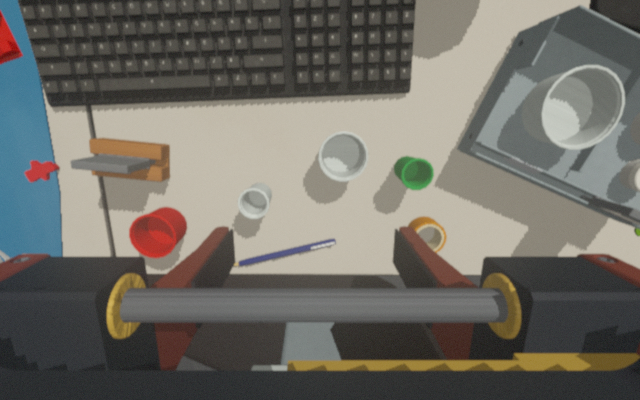

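The wrist view shows the medium cup's rim at (343,155), the small cup at (255,202), the stand at (130,160) and the shelf at the top right.

```bash
python3 - <<'E'
from h import *
d=cal('wrist'); im=cv2.imread('pics/w1.png')
m=ray(d,343,155,45); s=ray(d,255,202,50); print(d['fov_y'],-np.array(d['R']).T@d['t'],m,s)
print('large',ray(d,582,105,80),'tape',ray(d,430,235,25))
big=cv2.resize(im[80:240,60:460],None,fx=4,fy=4,interpolation=cv2.INTER_CUBIC)
def circ(cx,cy,z,r,col):
    pts=[]
    for a in np.linspace(0,2*np.pi,60):
        u,v=proj(d,[cx+r*np.cos(a),cy+r*np.sin(a),z]); pts.append(((u-60+.5)*4,(v-80+.5)*4))
    cv2.polylines(big,[np.int32(pts)],True,col,1)
for c,rr,h,rf in((m,29,45,25.5),(s,19,50,15.5)):
    circ(c[0],c[1],h,rr,(0,0,255)); circ(c[0],c[1],0,rf,(255,0,0))
# also top-camera estimates in green
circ(500,23.4,45,29,(0,200,0));circ(446.2,127.8,50,19,(0,200,0))
cv2.imwrite('pics/o1.png',cv2.resize(big[:, 0:1300],None,fx=.61,fy=.61) if 0 else big[180:620,560:1300])
cv2.imwrite('pics/full.png',big)
E
```

```text
64.62833726343567 [548.4546599   58.08107354 408.62422417] [505.66827703  24.07692443  45.        ] [450.8475777  126.48606836  50.        ]
large [ 560.25485421 -209.59901581   80.        ] tape [400.54878305 -93.01118468  25.        ]
```

View pics/o1.png

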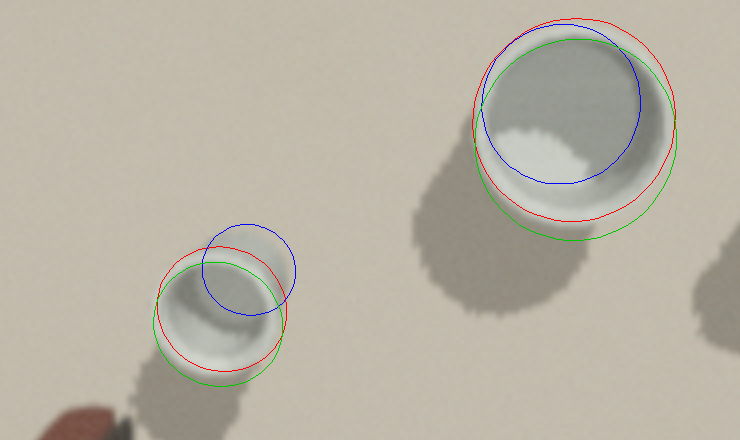

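```bash
python3 -m handwheel '[[24,34,50,0,0,0,0],[0,0,50,0,0,0,0],[0,0,37,0,0,0,0],[0,0,0,0,0,-0.15,0],[0,0,0,0,0,-0.15,0],[0,0,0,0,0,-0.15,0],[0,0,0,0,0,-0.15,0],[0,0,0,0,0,0,0]]'; python3 - <<'E'
from h import *
plan(505,24,32)
d=get('wrist'); big=cv2.resize(d['frame'],None,fx=2,fy=2,interpolation=cv2.INTER_CUBIC)
def circ(cx,cy,z,r,col):
    pts=[[2*q+.5 for q in proj(d,[cx+r*np.cos(a),cy+r*np.sin(a),z])] for a in np.linspace(0,2*np.pi,60)]
    cv2.polylines(big,[np.int32(pts)],True,col,1)
circ(505.7,24.1,45,29,(0,0,255)); circ(500,23.4,45,29,(0,200,0)); circ(448,127.2,50,19,(0,0,255))
u,v=proj(d,[503,24,45]);print(u,v)
x0=int(min(max(2*u-400,0),480)); y0=int(min(max(2*v-300,0),200)); print(x0,y0)
cv2.imwrite('pics/o2.png',big[y0:y0+600,x0:x0+800])
E
```

```text
t: 3.15
ee_pos: [502.3, 25.5, 111.9]
orientation: [3.001, 0.929, 0.0]
ft_force: [0.4, 0.4, 0.6]
width: 87.8
grasp_force: 0.0
tcp [502.3  25.5 111.9] shift tool [ 1.3  2.8 79.9] w 87.8 j [0.03 0.41 1.97 0.   0.75 1.  ] F [0.4 0.4 0.6] t 3.1
tilt rx,ry 0.0 -0.0001
314.78386957196915 211.2958110459601
229 122
```

View pics/o2.png

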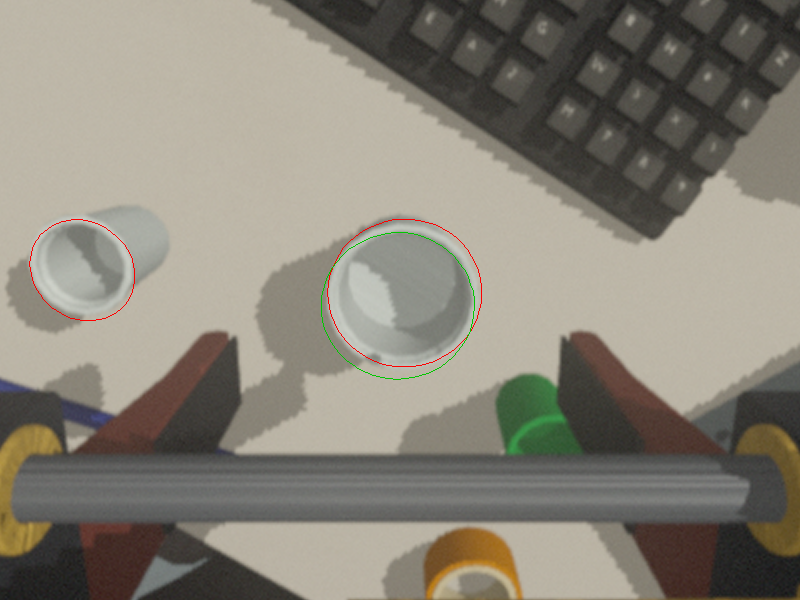

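```bash
python3 -m handwheel '[[1,2.5,30,0,0,0,0],[0,0,30,0,0,0,0],[0,0,20,0,0,0,0],[0,0,0,0,0,0,0],[0,0,0,0,0,0,1],[0,0,0,0,0,0,1],[0,0,0,0,0,0,1],[0,0,0,0,0,0,1],[0,0,0,0,0,0,1]]'; python3 -c "
from h import *
plan(560,-209,32,-1.96)"
```

```text
t: 4.32
ee_pos: [504.8, 24.3, 32.5]
orientation: [3.001, 0.929, 0.001]
ft_force: [-1.2, 0.7, 5.8]
width: 57.0
grasp_force: 30.0
tcp [504.8  24.3  32.5] shift tool [-86.3 223.6   0.5] w 57.0 j [0.02 0.56 1.99 0.   0.59 0.99] F [-1.2  0.7  5.8] t 4.3
closing now -0.97 rz needed 0.99 (or pi off)
tilt rx,ry 0.0004 -0.0008
```

```bash
python3 -m handwheel '[[0,0,-40,0,0,0,1],[0,0,-50,0,0,0,1],[0,0,-50,0,0,0,1],[0,0,0,0,0,0.16,1],[0,0,0,0,0,0.16,1],[0,0,0,0,0,0.17,1],[0,0,0,0,0,0.17,1],[0,0,0,0,0,0.17,1],[0,0,0,0,0,0.16,1],[0,0,0,0,0,0,1]]'; python3 -c "
from h import *
plan(560,-209,172,-1.96)"
```

```text
t: 5.58
ee_pos: [504.3, 24.2, 171.8]
orientation: [3.083, -0.605, -0.0]
ft_force: [-0.8, -0.5, -0.9]
width: 57.5
grasp_force: 30.0
tcp [504.3  24.2 171.8] shift tool [139.8 194.8  -0.2] w 57.5 j [ 0.02  0.32  1.93 -0.    0.89  1.98] F [-0.8 -0.5 -0.9] t 5.6
closing now -1.959 rz needed 0.001 (or pi off)
tilt rx,ry 0.0001 0.0002
```

```bash
python3 -m handwheel '[[28,39,0,0,0,0,1],[28,39,0,0,0,0,1],[28,39,0,0,0,0,1],[28,39,0,0,0,0,1],[28,39,0,0,0,0,1],[0,0,0,0,0,0,1],[0,0,0,0,0,0,1]]'; python3 - <<'E'
from h import *
plan(560,-209,140,-1.96)
d=get('wrist','w3.png'); im=d['frame']
big=cv2.resize(im,(800,500),interpolation=cv2.INTER_CUBIC)
s=1.25
def P(X): return tuple(int(q*s) for q in proj(d,X))
for px,py,th,col in((528.,-260.4,-.391,(0,255,0)),(533.5,-260.4,-.391,(0,0,255))):
    T=lambda x,y,z:[px+np.cos(th)*x-np.sin(th)*y,py+np.sin(th)*x+np.cos(th)*y,z]
    for a,b in(((-75,120,54),(-75,-120,54)),((75,120,92),(75,-120,92)),((-62.5,120,54),(-62.5,-120,54)),((-75,120,0),(-75,-120,0))):
        cv2.line(big,P(T(*a)),P(T(*b)),col,1)
for c in((554.9,-212.3),(560.25,-209.6)):
    pts=[P([c[0]+41*np.cos(a),c[1]+41*np.sin(a),80]) for a in np.linspace(0,6.28,50)]
    cv2.polylines(big,[np.int32(pts)],True,(255,0,0),1)
cv2.imwrite('pics/o3.png',big)
E
```

```text
t: 6.45
ee_pos: [559.3, -208.9, 171.4]
orientation: [-3.082, 0.605, 0.002]
ft_force: [-0.2, 1.0, -2.0]
width: 56.8
grasp_force: 30.0
tcp [ 559.3 -208.9  171.4] shift tool [ 0.7 -0.1 31.4] w 56.8 j [-0.38  0.45  1.73  0.    0.97  1.58] F [-0.2  1.  -2. ] t 6.5
closing now -1.959 rz needed 0.001 (or pi off)
tilt rx,ry -0.0002 0.0013
```

View pics/o3.png

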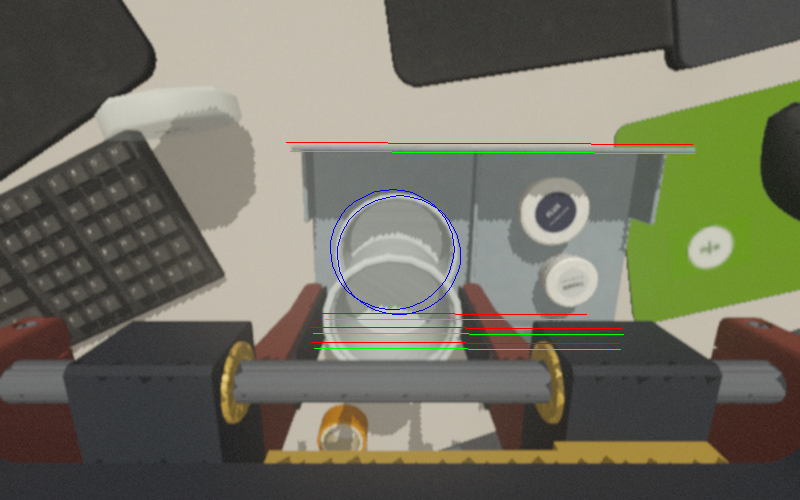

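```bash
python3 -c "
from h import *
plan(555.8,-211.5,82.5,-1.96)
d=cal('wrist'); im=cv2.imread('pics/w3.png').astype(int).sum(2)//3
print(np.array(d['R'])[2], -np.array(d['R']).T@d['t'])
for u in (250,300,350,420,480,520): print(u,im[108:130,u])
for v in (119,121): print(v,im[v,225:245],im[v,545:565])
for th in(-.391,):
  for px in(528,533.5):
    T=lambda x,y,z:[px+np.cos(th)*x-np.sin(th)*y,-260.4+np.sin(th)*x+np.cos(th)*y,z]
    print(proj(d,T(75,120,92)),proj(d,T(75,-120,92)))
"; python3 -m handwheel '[[-2.5,4,20,0,0,0,1],[0,0,30,0,0,0,1],[0,0,20,0,0,0,1],[0,0,12,0,0,0,1],[0,0,3,0,0,0,1],[0,0,0,0,0,0,1]]'
```

```text
tcp [ 559.4 -208.3  171.5] shift tool [-2.   4.3 89. ] w 57.0 j [-0.38  0.45  1.73  0.    0.97  1.58] F [ 0.6 -0.1 -1.3] t 6.5
closing now -1.958 rz needed 0.002 (or pi off)
tilt rx,ry -0.0002 0.0013
[-0.23490957  0.09618253 -0.96724682] [ 623.81821806 -235.39451831  333.19933831]
250 [188 187 188 187 187 187 186 183 173 161 150 135 113 105 103 102 102 104
 100 101 101 101]
300 [188 187 186 186 186 186 185 183 171 161 156 146 126 112 114 116 114 113
 116 113 111 109]
350 [186 187 188 185 187 186 188 185 178 172 163 152 131 115 110 111 114 115
 114 113 112 112]
420 [184 184 185 184 186 186 185 185 184 176 164 154 134 113 108 111 111 112
 115 113 112 109]
480 [185 186 185 184 185 185 184 184 182 171 161 155 142 125 114 109 111 111
 111 112 111 113]
520 [102 106 105 105 103 103 104 103 103 118 144 156 147 130 102  91  87  85
  86  85  88  86]
119 [185 186 187 187 188 187 187 181 162 146 143 143 142 143 141 139 137 136
 131 131] [157 154 154 156 157 157 157 159 158 158 152 125 101 101 104 100  98 103
 103  99]
121 [186 186 187 187 187 186 187 188 182 177 175 173 174 173 171 155 140 123
 109  99] [137 134 137 133 134 135 136 134 136 138 135 115 104 100 102 101 101 100
 100 102]
(np.float64(232.11296342056067), np.float64(121.42082113460587)) (np.float64(555.8598503974165), np.float64(122.40294883566762))
(np.float64(228.83718140799573), np.float64(114.308018210056)) (np.float64(554.3801847356103), np.float64(115.3000082806085))
t: 7.25
ee_pos: [556.5, -211.8, 87.3]
orientation: [3.082, -0.606, 0.001]
ft_force: [0.4, 0.3, -0.7]
width: 57.2
grasp_force: 30.0
```

```bash
python3 -m handwheel '[[0,0,2.5,0,0,0,1],[0,0,2.5,0,0,0,1],[0,0,0,0,0,0,1]]'
```

```text
t: 7.62
ee_pos: [556.5, -212.3, 82.5]
orientation: [3.082, -0.608, 0.001]
ft_force: [-0.5, 0.5, 3.9]
width: 56.7
grasp_force: 30.0
```

```bash
python3 -m handwheel '[[0,0,0.7,0,0,0,1],[0,0,0,0,0,0,1]]';python3 -m handwheel '[[0,0,0,0,0,0,0],[0,0,0,0,0,0,0],[0,0,0,0,0,0,0],[0,0,-30,0,0,0,0],[0,0,-50,0,0,0,0],[0,0,-30,0,0,0,0],[0,0,0,0,0,0,0]]'; python3 - <<'E'
from h import *
plan(448,127,200,-.97)
d=get('wrist','w4.png'); im=d['frame']
big=cv2.resize(im,(800,500),interpolation=cv2.INTER_CUBIC)
def circ(cx,cy,z,r,col):
    pts=[[1.25*q for q in proj(d,[cx+r*np.cos(a),cy+r*np.sin(a),z])] for a in np.linspace(0,2*np.pi,60)]
    cv2.polylines(big,[np.int32(pts)],True,col,1)
circ(556.5,-212.3,95,29,(0,0,255)); circ(555.8,-211.5,80,41,(0,200,0))
cv2.imwrite('pics/o4.png',big)
E
```

```text
t: 7.88
ee_pos: [556.6, -212.3, 82.5]
orientation: [3.082, -0.608, 0.002]
ft_force: [-3.1, 1.1, 10.7]
width: 57.2
grasp_force: 30.0
t: 8.75
ee_pos: [557.7, -212.7, 193.6]
orientation: [3.081, -0.607, 0.008]
ft_force: [-0.7, -0.3, 0.3]
width: 87.8
grasp_force: 0.0
tcp [ 557.7 -212.7  193.6] shift tool [-230.3 -272.7   -7.6] w 87.8 j [-0.38  0.41  1.72 -0.    1.    1.58] F [-0.7 -0.3  0.3] t 8.8
closing now -1.96 rz needed -0.99 (or pi off)
tilt rx,ry -0.0 -0.005
```

View pics/o4.png

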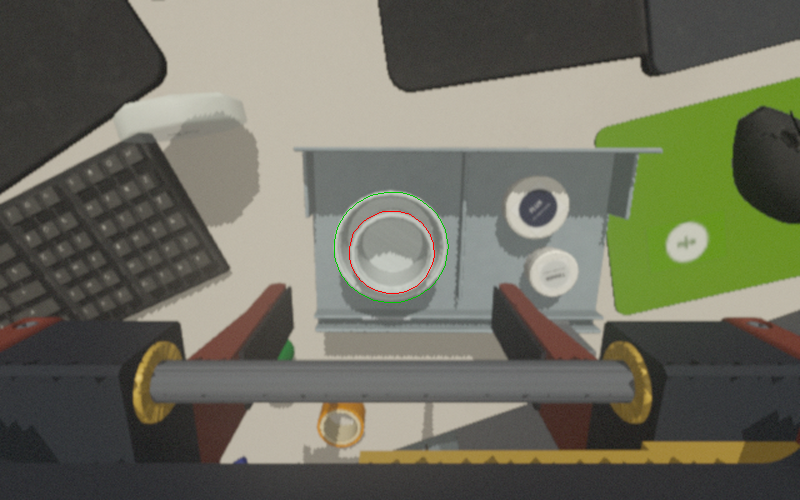

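```bash
python3 - <<'E'
from h import *
d=cal('wrist'); im=cv2.imread('pics/w4.png').astype(int).sum(2)//3
for u in (240,262,290,330,375,390,405): print(u,im[112:128,u],'|',im[246:274,u])
th=-.391
T=lambda x,y,z:[531+np.cos(th)*x-np.sin(th)*y,-262+np.sin(th)*x+np.cos(th)*y,z]
for y in(120,60,0,-60): print(y,[np.round(proj(d,T(x,y,z)),1) for x,z in((75,92),(72,92),(-62.5,54),(-72,54),(-75,54))])
print(im[117,230:245],im[118,520:535]); print(im[254,250:262],im[254,476:486]); print(im[260,250:262],im[260,476:486])
E
python3 -m handwheel '[[-38,-45,0,0,0,0,0],[-38,-45,0,0,0,0,0],[-38,-45,0,0,0,0,0],[-38,-45,0,0,0,0,0],[-38,-45,0,0,0,0,0],[-38,-45,0,0,0,0,0],[-2,-3,0,0,0.005,0,0],[0,0,30,0,0,0,0],[0,0,0,0,0,0,0]]'; python3 - <<'E'
from h import *
plan(448,127.2,37)
d=get('wrist','w5.png')
E
```

```text
240 [182 183 185 182 180 171 158 146 141 158 175 177 178 180 181 182] | [181 179 181 180 181 181 180 180 180 180 180 181 180 180 180 180 180 181
 180 181 181 181 180 181 181 181 179 179]
262 [182 182 183 184 181 172 159 148 127 114 111 114 115 113 113 110] | [144 138 135 137 135 139 150 151 131 103  95  91 101 115 130 135 143 156
 156 139 130 129 129 130 129 131 132 131]
290 [183 182 183 181 180 173 161 147 126 110 110 109 110 110 111 111] | [105 100  94  98 114 131 149 164 160 134 106  94  99 116 131 135 137 151
 152 136 125 129 131 129 131 134 130 130]
330 [183 182 180 182 181 173 164 151 132 112 104 110 110 109 110 110] | [105 101  94  92 104 123 143 147 129 107  94  93 101 117 133 132 135 147
 155 142 131 130 129 132 131 133 129 130]
375 [183 182 181 181 181 173 165 154 140 121 107 104 101 101 107 109] | [146 143 135 131 131 135 143 148 134 116  99  91  97 115 127 132 135 147
 156 147 133 130 128 130 130 130 131 130]
390 [183 182 180 181 177 173 162 154 138 120 108 107 108 107 109 111] | [145 141 133 131 133 136 143 145 141 119  99  92  94 105 121 133 137 146
 155 151 136 128 131
[... 547 characters left out ...]
y([456.7, 117.9]), array([456.3, 121.7]), array([425.4, 255.4]), array([424.6, 263.9]), array([424.4, 266.5])]
[184 182 182 183 179 170 172 169 170 173 171 172 171 171 173] [142 142 143 143 142 141 141 144 136 121 103 103  99 103 101]
[178 170 161 155 141 134 129 130 127 129 129 131] [151 151 153 152 152 152 161 174 178 180]
[181 177 167 147 136 130 130 129 129 132 129 129] [152 167 176 177 181 178 167 115  66  47]
t: 9.93
ee_pos: [445.1, 126.7, 158.8]
orientation: [3.079, -0.607, -0.0]
ft_force: [0.5, 0.3, -0.3]
width: 87.3
grasp_force: 0.0
tcp [445.1 126.7 158.8] shift tool [  2.4  -2.  121.8] w 87.3 j [ 0.25  0.28  2.03 -0.    0.83  2.22] F [ 0.5  0.3 -0.3] t 9.9
tilt rx,ry 0.0037 -0.0004
```

```bash
python3 -m handwheel '[[2.5,-2,30,0.004,0,0,0],[0,0,40,0,0,0,0],[0,0,35,0,0,0,0],[0,0,16.5,0,0,0,0],[0,0,0,0,0,0,0],[0,0,0,0,0,0,1],[0,0,0,0,0,0,1],[0,0,0,0,0,0,1],[0,0,0,0,0,0,1],[0,0,0,0,0,0,1]]';python3 -m handwheel '[[0,0,0,0,0,0,1],[0,0,0,0,0,0,1]]'; python3 -c "
from h import *
plan(448,127,37.5)"
```

```text
t: 11.22
ee_pos: [450.9, 128.8, 39.8]
orientation: [-3.079, 0.607, -0.009]
ft_force: [-0.1, -0.5, -0.5]
width: 41.3
grasp_force: 0.0
t: 11.48
ee_pos: [450.9, 128.6, 39.7]
orientation: [-3.08, 0.607, -0.009]
ft_force: [-1.6, -2.0, 2.9]
width: 36.7
grasp_force: 30.0
tcp [450.9 128.6  39.7] shift tool [-2.   2.6  2.2] w 36.7 j [0.25 0.52 2.07 0.   0.55 2.21] F [-1.6 -2.   2.9] t 11.5
tilt rx,ry -0.0038 -0.005
```

```bash
python3 -m handwheel '[[0,0,-40,-0.004,-0.005,0,1],[0,0,-50,0,0,0,1],[0,0,-50,0,0,0,1],[0,0,0,0,0,0,1],[0,0,0,0,0,0,1]]'; python3 -c "
from h import *
plan(558.5,-213,179,-1.96)"
```

```text
t: 12.1
ee_pos: [450.1, 128.6, 179.1]
orientation: [3.082, -0.608, -0.001]
ft_force: [0.4, 0.3, -0.5]
width: 37.5
grasp_force: 30.0
tcp [450.1 128.6 179.1] shift tool [230.  274.9   0. ] w 37.5 j [0.25 0.26 2.   0.   0.88 2.21] F [ 0.4  0.3 -0.5] t 12.1
closing now -1.96 rz needed -0.0 (or pi off)
tilt rx,ry 0.0003 0.0006
```

```bash
python3 -m handwheel '[[38,45,0,0,0,0,1],[38,45,0,0,0,0,1],[38,45,0,0,0,0,1],[38,45,0,0,0,0,1],[38,45,0,0,0,0,1],[38,45,0,0,0,0,1],[2,5,0,0,0,0,1],[0,0,0,0,0,0,1],[0,0,0,0,0,0,1]]'; python3 -c "
from h import *
plan(558.5,-213,104,-1.96)"
```

```text
t: 13.22
ee_pos: [558.2, -211.5, 178.6]
orientation: [-3.082, 0.606, 0.004]
ft_force: [-1.0, 0.7, -1.2]
width: 37.0
grasp_force: 30.0
tcp [ 558.2 -211.5  178.6] shift tool [ 1.1  1.3 74.6] w 37.0 j [-0.38  0.44  1.73  0.    0.98  1.58] F [-1.   0.7 -1.2] t 13.2
closing now -1.959 rz needed 0.001 (or pi off)
tilt rx,ry -0.0002 0.0024
```

```bash
python3 -m handwheel '[[1,1.3,25,0,0.0024,0,1],[0,0,25,0,0,0,1],[0,0,15,0,0,0,1],[0,0,8,0,0,0,1],[0,0,2,0,0,0,1],[0,0,0,0,0,0,1],[0,0,0,0,0,0,1]]'; python3 -c "
from h import *
plan(558.5,-213,99.7,-1.96)"
```

```text
t: 14.1
ee_pos: [560.0, -214.9, 105.3]
orientation: [3.082, -0.608, 0.005]
ft_force: [-0.4, -0.0, -1.0]
width: 37.3
grasp_force: 30.0
tcp [ 560.  -214.9  105.3] shift tool [-2.2 -1.2  5.6] w 37.3 j [-0.39  0.54  1.76  0.    0.84  1.57] F [-0.4 -0.  -1. ] t 14.1
closing now -1.96 rz needed -0.0 (or pi off)
tilt rx,ry -0.0 -0.0035
```

```bash
python3 -m handwheel '[[-2,-1.2,2,0,-0.003,0,1],[0,0,2,0,0,0,1],[0,0,1.6,0,0,0,1],[0,0,0,0,0,0,1],[0,0,0,0,0,0,1]]'
```

```text
t: 14.72
ee_pos: [558.5, -213.0, 99.8]
orientation: [3.082, -0.608, 0.0]
ft_force: [-2.4, 0.6, 5.8]
width: 37.1
grasp_force: 30.0
```

```bash
python3 -m handwheel '[[0,0,0.5,0,0,0,1],[0,0,0,0,0,0,0],[0,0,0,0,0,0,0],[0,0,0,0,0,0,0],[0,0,-25,0,0,0,0],[0,0,-45,0,0,0,0],[0,0,-30,0,0,0,0],[0,0,0,0,0,0,0],[0,0,0,0,0,0,0]]'; python3 - <<'E'
from h import *
plan(490,283,200)
d=get('wrist','w6.png'); g=cv2.GaussianBlur(cv2.cvtColor(d['frame'],cv2.COLOR_BGR2GRAY).astype(float),(0,0),.7)
def ring(cx,cy,z,r):
    a=np.linspace(0,2*np.pi,90); s=0
    def smp(R):
        p=np.float32([proj(d,[cx+R*np.cos(t),cy+R*np.sin(t),z]) for t in a]); return cv2.remap(g.astype(np.float32),p[:,:1],p[:,1:],1).ravel()
    return np.mean(smp(r-1.2)-smp(r+1.2))
for n,z,r,zs in(('small',110,19,(104,110,116,122)),('med',95,29,(89,95,101)),('large',80,41,(74,80,86))):
    for zz in zs:
        b=max(((ring(556+x,-212+y,zz,r),556+x,-212+y) for x in np.arange(-9,9.1,1) for y in np.arange(-9,9.1,1))); print(n,zz,np.round(b,1))
E
```

```text
t: 15.85
ee_pos: [557.6, -212.5, 197.5]
orientation: [-3.082, 0.607, 0.003]
ft_force: [-1.5, -0.1, -0.5]
width: 88.0
grasp_force: 0.0
tcp [ 557.6 -212.5  197.5] shift tool [-250.6 -432.8   -2. ] w 88.0 j [-0.38  0.41  1.71 -0.    1.02  1.58] F [-1.5 -0.1 -0.5] t 15.8
tilt rx,ry 0.0 0.0021
small 104 [  40.9  555.  -212. ]
small 110 [  41.5  557.  -213. ]
small 116 [  35.4  559.  -214. ]
small 122 [  28.5  560.  -214. ]
med 89 [  28.2  555.  -212. ]
med 95 [  29.1  557.  -212. ]
med 101 [  24.  558. -213.]
large 74 [  33.3  557.  -211. ]
large 80 [  40.1  558.  -211. ]
large 86 [  31.7  558.  -212. ]
```

```bash
python3 -m handwheel '[[-31,-54,0,0,0.002,0,0],[-31,-54,0,0,0,0,0],[-31,-54,0,0,0,0,0],[-31,-54,0,0,0,0,0],[-31,-54,0,0,0,0,0],[-31,-54,0,0,0,0,0],[-31,-54,0,0,0,0,0],[-31,-54,0,0,0,0,0]]' >/dev/null; python3 -m handwheel '[[0,0,0,0,0,-0.185,0],[0,0,0,0,0,-0.185,0],[0,0,0,0,0,-0.185,0],[0,0,0,0,0,-0.185,0],[0,0,0,0,0,-0.185,0],[0,0,0,0,0,-0.185,0],[0,0,0,0,0,-0.185,0],[0,0,0,0,0,-0.185,0],[0,0,0,0,0,-0.185,0],[0,0,0,0,0,-0.185,0]]'; python3 - <<'E'
from h import *
plan(496,283,120,-.11)
d=get('wrist','w7.png'); im=d['frame']
u,v=proj(d,[496,283,50]);print(u,v)
x0,y0=int(min(max(u-100,0),440)),int(min(max(v-75,0),250))
A=cv2.resize(im[y0:y0+150,x0:x0+200],None,fx=4,fy=4,interpolation=cv2.INTER_CUBIC)
B=cv2.resize(cv2.imread('pics/s0.png')[250:300,265:315],(200,200),interpolation=cv2.INTER_CUBIC)
C=cv2.resize(cv2.imread('pics/t0.png')[180:220,220:260],(200,200),interpolation=cv2.INTER_CUBIC)
D=cv2.resize(cv2.imread('pics/w1.png')[130:190,60:180],(200,100),interpolation=cv2.INTER_CUBIC)
S=np.zeros((600,800,3),np.uint8); print('origin',x0,y0)
S[:A.shape[0],:600]=A[:600,:600] if A.shape[1]<=600 else cv2.resize(A,(600,450),interpolation=cv2.INTER_AREA) if A.shape[0]==450 else cv2.resize(A,(600,600*A.shape[0]//A.shape[0]))[:A.shape[0]]
S[:200,600:]=B; S[200:400,600:]=C; S[400:500,600:]=D
cv2.imwrite('pics/o5.png',S); print(A.shape)
E
```

```text
t: 18.15
ee_pos: [491.9, 280.5, 196.5]
orientation: [2.333, 2.103, -0.004]
ft_force: [0.3, -0.2, 0.8]
width: 87.7
grasp_force: 0.0
tcp [491.9 280.5 196.5] shift tool [ 3.1  3.9 76.5] w 87.7 j [ 0.5   0.37  1.78 -0.    0.99  0.6 ] F [ 0.3 -0.2  0.8] t 18.1
closing now -0.104 rz needed 0.006 (or pi off)
tilt rx,ry -0.0012 0.0021
316.8513547338189 184.05458436823378
origin 216 109
(600, 800, 3)
```

View pics/o5.png

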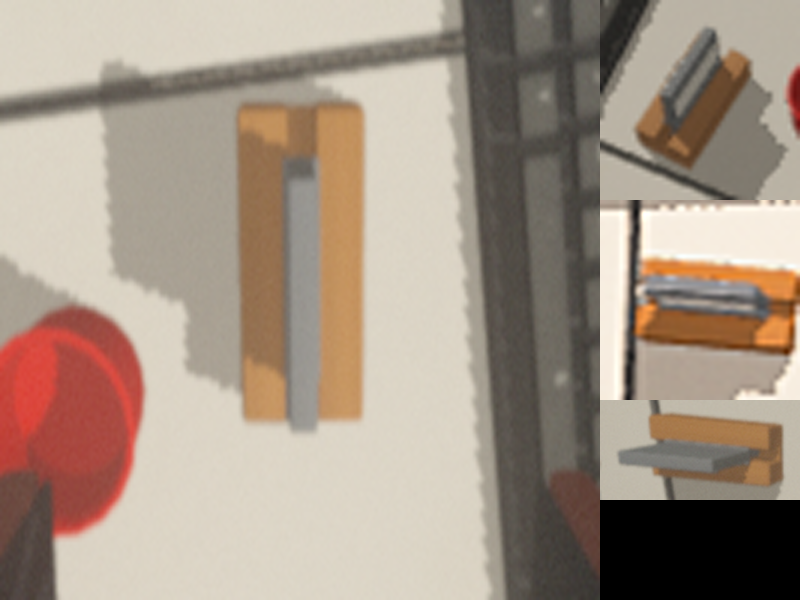

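```bash
python3 - <<'E'
from h import *
d=cal('wrist')
u0=lambda X,Y:(216+(X-1)/3,109+(Y-1.5)/4)
a=ray(d,*u0(303,178),75);b=ray(d,*u0(304,432),75);print(a,b,(a+b)/2,np.linalg.norm(a-b),np.arctan2(*(a-b)[:2]))
print('left/right edges',ray(d,*u0(287,300),75),ray(d,*u0(318,300),75))
sc=[ray(d,*u0(X,Y),26) for X,Y in((238,103),(363,103),(243,420),(362,420))];print('stand',np.round(sc,1),np.mean(sc,0))
t=cv2.imread('pics/t0.png'); print('fitted card',t[208:218,452:468:4].reshape(-1,3)[::3].tolist()); print('stand',t[194:204,240].tolist(),t[194:204,234].tolist())
plan(*((a+b)/2)[:2],34)
E
```

```text
[499.0035095  316.40275882  75.        ] [493.28386182 257.21302082  75.        ] [496.14368566 286.80788982  75.        ] 59.465447566507 0.09633331619777437
left/right edges [491.3340076  289.26707438  75.        ] [500.73329747 288.2866796   75.        ]
stand [[478.6 332.3  26. ]
 [521.3 327.8  26. ]
 [470.3 247.1  26. ]
 [513.6 242.6  26. ]] [495.95130706 287.44147503  26.        ]
fitted card [[175, 175, 171], [148, 159, 174], [124, 124, 120], [142, 143, 146], [147, 147, 151], [124, 124, 119], [145, 145, 151], [100, 100, 104], [146, 156, 170], [150, 152, 157], [79, 79, 81], [147, 159, 174], [97, 97, 99], [75, 71, 75]]
stand [[60, 139, 230], [85, 136, 205], [146, 145, 153], [148, 147, 149], [140, 143, 146], [93, 92, 95], [148, 161, 174], [120, 121, 124], [67, 81, 102], [45, 91, 143]] [[51, 136, 230], [186, 182, 190], [155, 153, 151], [160, 158, 161], [77, 78, 78], [104, 108, 118], [151, 159, 169], [93, 92, 92], [46, 84, 140], [45, 91, 147]]
tcp [491.9 280.5 196.5] shift tool [  7.    3.8 162.5] w 88.0 j [ 0.5   0.37  1.78 -0.    0.99  0.59] F [-0.3  0.7  0.1] t 18.2
tilt rx,ry -0.0012 0.0021
```

```bash
python3 -m handwheel '[[7,3.8,40,-0.001,0.002,0,0.5],[0,0,40,0,0,0,0.5],[0,0,30,0,0,0,0.5],[0,0,20,0,0,0,0.5],[0,0,0,0,0,0,0.5],[0,0,0,0,0,0,0.5]]'; python3 -c "
from h import *
plan(496.1,287,34,-.1)"
```

```text
t: 18.95
ee_pos: [497.6, 287.6, 68.3]
orientation: [2.341, 2.094, 0.004]
ft_force: [-0.6, 0.3, 0.2]
width: 43.9
grasp_force: 0.0
tcp [497.6 287.6  68.3] shift tool [-0.8 -1.5 34.3] w 43.9 j [ 0.5   0.57  1.83 -0.    0.74  0.61] F [-0.6  0.3  0.2] t 18.9
closing now -0.111 rz needed -0.011 (or pi off)
tilt rx,ry 0.0021 -0.0015
```

```bash
python3 -m handwheel '[[-0.8,-1.5,20,0.002,-0.001,-0.01,0.5],[0,0,14,0,0,0,0.5],[0,0,0,0,0,0,0.5],[0,0,0,0,0,0,0.5]]'; python3 -c "
from h import *
plan(496.1,287,34,-.1)"
```

```text
t: 19.45
ee_pos: [496.1, 287.0, 34.2]
orientation: [-2.33, -2.107, -0.001]
ft_force: [-0.1, -1.1, 0.3]
width: 44.3
grasp_force: 0.0
tcp [496.1 287.   34.2] shift tool [-0.   0.   0.2] w 44.3 j [0.5  0.62 1.84 0.   0.68 0.6 ] F [-0.1 -1.1  0.3] t 19.4
closing now -0.1 rz needed -0.0 (or pi off)
tilt rx,ry 0.0002 -0.0005
```

```bash
python3 -m handwheel '[[0,0,0,0,0,0,1],[0,0,0,0,0,0,1],[0,0,0,0,0,0,1],[0,0,0,0,0,0,1],[0,0,0,0,0,0,1],[0,0,0,0,0,0,1]]'; python3 -c "
from h import *
plan(496.1,287,34,-.1)"
```

```text
t: 20.2
ee_pos: [496.1, 287.1, 34.4]
orientation: [-2.33, -2.108, -0.001]
ft_force: [-0.8, -0.6, 2.8]
width: 8.4
grasp_force: 30.0
tcp [496.1 287.1  34.4] shift tool [-0.1 -0.   0.4] w 8.4 j [0.5  0.62 1.84 0.   0.68 0.6 ] F [-0.8 -0.6  2.8] t 20.2
closing now -0.1 rz needed 0.0 (or pi off)
tilt rx,ry 0.0005 -0.0007
```

```bash
python3 -m handwheel '[[0,0,-20,0,0,0,1],[0,0,-40,0,0,0,1],[0,0,-50,0,0,0,1],[0,0,-36,0,0,0,1],[0,0,0,0,0,0.145,1],[0,0,0,0,0,0.145,1],[0,0,0,0,0,0,1]]'; python3 -c "
from h import *
plan(491.2,-180.7,180,-.391)"
```

```text
t: 21.08
ee_pos: [496.1, 287.0, 181.5]
orientation: [-2.609, -1.75, -0.003]
ft_force: [-1.0, -0.5, -0.6]
width: 8.8
grasp_force: 30.0
tcp [496.1 287.  181.5] shift tool [-434.6  172.7    0.9] w 8.8 j [0.5  0.4  1.78 0.   0.96 0.89] F [-1.  -0.5 -0.6] t 21.1
closing now -0.389 rz needed 0.002 (or pi off)
tilt rx,ry 0.0009 -0.0016
```

```bash
python3 -m handwheel '[[-43.5,17,0,0.001,-0.002,0,1],[-43.5,17,0,0,0,0,1],[-43.5,17,0,0,0,0,1],[-43.5,17,0,0,0,0,1],[-43.5,17,0,0,0,0,1],[-43.5,17,0,0,0,0,1],[-43.5,17,0,0,0,0,1],[-43.5,17,0,0,0,0,1],[-43.5,17,0,0,0,0,1],[-43.5,19,0,0,0,0,1]]'; python3 -m handwheel '[[0,0,0,0,0,0,1],[0,0,0,0,0,0,1],[0,0,0,0,0,0,1]]'; python3 - <<'E'
from h import *
plan(491.2,-180.7,80,-.391)
d=get('wrist','w8.png'); g=cv2.cvtColor(d['frame'],cv2.COLOR_BGR2GRAY).astype(np.float32)
th=-.391
T=lambda x,y,z:[531.7+np.cos(th)*x-np.sin(th)*y,-262.3+np.sin(th)*x+np.cos(th)*y,z]
def prof(xs,y,z):
    p=np.float32([proj(d,T(x,y,z)) for x in xs]); return cv2.remap(g,p[:,:1],p[:,1:],1).ravel().astype(int)
xs=np.arange(-80,-54,1.)
print(xs.astype(int)); 
for y in(115,105,95,20,10,0): print(y,np.round(proj(d,T(-72,y,54)),0),prof(xs,y,54))
print('upstand',np.arange(66,82))
for y in(110,60,0,-60,-110): print(y,prof(np.arange(66,82.),y,92))
E
```

```text
t: 22.32
ee_pos: [489.5, -182.3, 181.2]
orientation: [2.606, 1.753, -0.002]
ft_force: [0.7, -0.0, -0.1]
width: 9.0
grasp_force: 30.0
t: 22.7
ee_pos: [489.6, -179.7, 180.7]
orientation: [-2.608, -1.751, 0.003]
ft_force: [0.5, -0.1, -0.7]
width: 8.9
grasp_force: 30.0
tcp [ 489.6 -179.7  180.7] shift tool [ -0.2   2.  100.7] w 8.9 j [-0.37  0.33  1.89 -0.    0.92  0.01] F [ 0.5 -0.1 -0.7] t 22.7
closing now -0.388 rz needed 0.003 (or pi off)
tilt rx,ry -0.0012 0.0012
[-80 -79 -78 -77 -76 -75 -74 -73 -72 -71 -70 -69 -68 -67 -66 -65 -64 -63
 -62 -61 -60 -59 -58 -57 -56 -55]
115 [311. 132.] [155 154 154 155 151 147 168 178 155 135 130 130 131 132 131 131 128 129
 150 170 173 171 172 172 173 173]
105 [311. 144.] [154 154 154 154 151 143 166 174 146 131 129 129 129 128 129 129 127 126
 149 171 172 169 171 172 171 172]
95 [311. 155.] [154 153 153 153 148 143 164 173 145 128 126 128 129 129 129 127 125 124
 150 169 173 168 164 146 131 127]
20 [311. 232.] [ 94  97  98 100  98  99 100 100 101  99  99  99  98  98  99 100  98  99
  99  96  87  76  71  69  70  69]
10 [311. 242.] [ 91  94  95  99 100  99  99  97 101  99  99 100  99 101 100  96  97  99
  99  95  86  73  66  66  68  67]
0 [311. 251.] [ 92  94  97  98  98  98  99 101  99  98  99  98  99  97  97  97  99  98
  96  92  85  68  59  61  65  67]
upstand [66 67 68 69 70 71 72 73 74 75 76 77 78 79 80 81]
110 [102 101 103 102 103 109 136 170 192 203 206 205 205 205 205 205]
60 [ 94  96  95  96  97 104 134 165 144  91  78  78  77  77  77  77]
0 [ 91  91  93  91  94 107 141 174 192 200 201 185 114  58  46  46]
-60 [ 89  91  90  90  94 115 148 175 192 199 199 200 200 200 201 200]
-110 [41 41 42 40 40 41 41 39 44 43 43 44 45 44 41 43]
```

```bash
python3 -m handwheel '[[-0.2,2,30,-0.001,0.001,0.003,1],[0,0,30,0,0,0,1],[0,0,24,0,0,0,1],[0,0,10,0,0,0,1],[0,0,0,0,0,0,1],[0,0,0,0,0,0,1],[0,0,0,0,0,0,1]]'; python3 -c "
from h import *
plan(491.8,-181,62.4,-.393)"
```

```text
t: 23.62
ee_pos: [492.1, -182.0, 87.5]
orientation: [2.611, 1.744, 0.001]
ft_force: [-0.3, 0.1, 0.0]
width: 9.2
grasp_force: 30.0
tcp [ 492.1 -182.    87.5] shift tool [ 0.8 -0.7 25.1] w 9.2 j [-0.38  0.48  1.94 -0.    0.72  0.02] F [-0.3  0.1  0. ] t 23.6
closing now -0.393 rz needed 0.0 (or pi off)
tilt rx,ry 0.0019 0.0003
```

```bash
python3 -m handwheel '[[0.8,-0.7,2,0.002,0,0,1],[0,0,0,0,0,0,1],[0,0,0,0,0,0,1],[0,0,0,0,0,0,1]]'; python3 -c "
from h import *
plan(491.8,-181,62.4,-.393)"
```

```text
t: 24.12
ee_pos: [491.1, -180.8, 84.6]
orientation: [-2.611, -1.744, 0.002]
ft_force: [-0.1, 0.2, -1.4]
width: 8.8
grasp_force: 30.0
tcp [ 491.1 -180.8   84.6] shift tool [ 0.1  0.8 22.2] w 8.8 j [-0.38  0.49  1.94 -0.    0.72  0.02] F [-0.1  0.2 -1.4] t 24.1
closing now -0.393 rz needed -0.0 (or pi off)
tilt rx,ry -0.0018 0.0003
```

```bash
python3 -m handwheel '[[0,0.5,3,-0.001,0,0,1],[0,0,3,0,0,0,1],[0,0,2,0,0,0,1],[0,0,0,0,0,0,1],[0,0,0,0,0,0,1]]'; python3 -c "
from h import *
plan(491.8,-181,62.4,-.393)"
```

```text
t: 24.75
ee_pos: [491.6, -181.0, 76.6]
orientation: [-2.612, -1.745, 0.001]
ft_force: [0.8, 0.3, -1.2]
width: 9.0
grasp_force: 30.0
tcp [ 491.6 -181.    76.6] shift tool [ 0.1  0.2 14.2] w 9.0 j [-0.38  0.5   1.94 -0.    0.7   0.02] F [ 0.8  0.3 -1.2] t 24.8
closing now -0.393 rz needed 0.0 (or pi off)
tilt rx,ry -0.0009 0.0003
```

The bead is 4 mm inside the channel and meets no resistance, so I'll push further down.

```bash
python3 -m handwheel '[[0,0,2,0,0,0,1],[0,0,2,0,0,0,1],[0,0,2,0,0,0,1],[0,0,0,0,0,0,1]]';  python3 -m handwheel '[[0,0,2,0,0,0,1],[0,0,2,0,0,0,1],[0,0,0,0,0,0,1]]'; python3 -c "
from h import *
plan(491.8,-181,62.4,-.393)"
```

```text
t: 25.25
ee_pos: [491.0, -180.7, 70.4]
orientation: [-2.611, -1.744, 0.002]
ft_force: [-1.7, 0.7, 1.4]
width: 9.0
grasp_force: 30.0
t: 25.62
ee_pos: [491.0, -180.8, 66.1]
orientation: [-2.611, -1.744, 0.002]
ft_force: [-2.1, 0.8, -2.4]
width: 8.4
grasp_force: 30.0
tcp [ 491.  -180.8   66.1] shift tool [0.1 0.8 3.7] w 8.4 j [-0.38  0.52  1.94 -0.    0.68  0.02] F [-2.1  0.8 -2.4] t 25.6
closing now -0.393 rz needed 0.0 (or pi off)
tilt rx,ry -0.002 0.0003
```

```bash
python3 -m handwheel '[[0,0,2,0,0,0,1],[0,0,1.7,0,0,0,1],[0,0,0,0,0,0,1]]';  python3 -m handwheel '[[0,0,0.7,0,0,0,1],[0,0,0,0,0,0,1],[0,0,0,0,0,0,1]]'; python3 -c "
from h import *
plan(491.8,-181,62.4,-.393)"
```

```text
t: 26.0
ee_pos: [491.7, -181.1, 62.8]
orientation: [-2.612, -1.745, 0.001]
ft_force: [-1.5, 0.2, -0.8]
width: 8.7
grasp_force: 30.0
t: 26.38
ee_pos: [491.9, -181.1, 62.6]
orientation: [2.612, 1.745, -0.0]
ft_force: [-1.1, 0.5, 5.3]
width: 9.0
grasp_force: 30.0
tcp [ 491.9 -181.1   62.6] shift tool [ 0.1 -0.1  0.2] w 9.0 j [-0.38  0.53  1.94 -0.    0.67  0.02] F [-1.1  0.5  5.3] t 26.4
closing now -0.393 rz needed 0.0 (or pi off)
tilt rx,ry 0.0 0.0003
```

```bash
python3 -m handwheel '[[0,0,0.6,0,0,0,1],[0,0,0.5,0,0,0,1],[0,0,0,0,0,0,1],[0,0,0,0,0,0,1],[0,0,0,0,0,0,1],[0,0,0,0,0,0,1]]'; python3 -c "
from h import *
plan(491.8,-181,62.4,-.393)"
```

```text
t: 27.12
ee_pos: [492.0, -181.1, 62.3]
orientation: [2.612, 1.745, -0.0]
ft_force: [-4.6, 2.4, 15.4]
width: 8.8
grasp_force: 30.0
tcp [ 492.  -181.1   62.3] shift tool [ 0.1 -0.2 -0.1] w 8.8 j [-0.38  0.53  1.94 -0.    0.67  0.02] F [-4.6  2.4 15.4] t 27.1
closing now -0.393 rz needed 0.0 (or pi off)
tilt rx,ry 0.0002 0.0003
```

```bash
python3 -m handwheel '[[0,0,0,0,0,0,1],[0,0,0,0,0,0,1],[0,0,0,0,0,0,1],[0,0,0,0,0,0,1],[0,0,0,0,0,0,1]]' && python3 -c "
from workcell import ctrl; print(ctrl.close_job())"
```

```text
t: 27.75
ee_pos: [491.9, -181.1, 62.3]
orientation: [2.612, 1.745, -0.0]
ft_force: [-4.8, 2.1, 15.3]
width: 8.8
grasp_force: 30.0
the job is handed in; nothing more can be done
None
```

I handed the job in at 27.8 s. The cups are nested on the shelf, and the holder sits on the lip, card out, still gripped and pressed down with about 15 N. The hand-in call gave no verdict, so these are my own measurements.

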